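Stack a flow cell in its assembly nest

TASK

Assemble the flow cell in the white assembly nest: set in the block-shaped body with its side port sticking out through the nest's narrow end slot, then lay the open spacer frame (the larger of the two frames) on it, and last the solid cover plate with its round window upward. Lower each part in gently rather than dropping it, so that all three lie flat and square in the pocket, and leave the smaller frame, the vials and everything else on the bench where they are.

Things in the scene. Friction and masses are not known exactly. Their poses are not given: they have to be found in the camera images.
- nest: White plastic assembly nest, fixed to the bench, yaw varies: base plate 116 x 100 mm, 10 mm thick, with 8 mm corner walls round a rectangular pocket. Inner wall faces rise straight to 48 mm above the bench, then flare outward about 3 mm up to 56 mm. Origin: centre of the base plate's underside; z up; the slot for the port is in the end that faces nest -x, the +x end is closed.
- nest_floor (a point): Centre of the pocket's floor, 10 mm above the bench, axes as the nest's. Pocket 64 mm (x) by 48 mm (y). Each long side (+y and -y) has a finger gap 40 mm wide in its middle, open down to the base plate and clear outward; the -x end has a slot 22 mm wide, open upward, for the body's port.
- cell_body: Body of the flow cell: plain metal block 60 x 44 x 24 mm (x, y, z) with a round port (12 mm thick at the root, then 8 mm) sticking out 16 mm from the middle of its -x end, 13 mm above its underside. Origin: centre of the block's underside. About 130 g. Stands upright on the bench at varying yaw.
- port_tip (a point): Outer end of the body's port, 46 mm from the block's centre along its -x.
- spacer: Spacer: flat metal frame 60 x 44 x 8 mm, bars 11 mm wide round a 38 x 22 mm opening. Origin: centre of the underside. About 40 g. Same either way round.
- cover: Cover: solid metal plate 60 x 44 x 8 mm with a round window boss (32 mm across, 4 mm high) on top. Origin: centre of the underside. About 60 g; lies boss up. Same with either end forward.
- small_frame: Frame of a smaller cell, 46 x 34 x 8 mm, like the spacer but smaller; not wanted, must stay where it is. Origin: centre of the underside.
- brown_vial: Bystander: brown vial 22 mm across, 53 mm tall, origin at its foot; stands 55 to 70 mm from the body's centre, off its +x end.
- white_vial: Bystander: white vial 22 mm across, 37 mm tall, origin at its foot; stands 66 to 75 mm from the spacer's centre, beside its +y long side.
- capped_vial: Bystander: white vial with a red cap, 22 mm across, 41 mm tall, origin at its foot; stands 66 to 75 mm from the cover's centre, beside its -y long side.
- short_brown_vial: Bystander: brown vial 22 mm across, 47 mm tall, origin at its foot; stands near the small frame.
- timer: Bystander: small leaning timer 46 x 56 x 63 mm, origin at the centre of its underside.
- tape_roll: Bystander: roll of tape lying flat, 70 mm across, 19 mm high, origin at the centre of its underside.
- fob: Bystander: dark oval fob 34 x 75 x 17 mm, origin at the centre of its underside.
- wash_bottle: Bystander: white wash bottle 64 x 104 mm, 193 mm tall, origin on its underside; stands behind the nest, tall enough to be struck by a low sweep. Fixed equipment up to 170 mm tall stands farther back (beyond x = 0.69 m) and a pipette stand with a 4 mm foot plate at the back right (x over 0.57 m, y under -0.21 m).

How it is judged:
By the outcome, as a careful person would: the job done as asked, in the order asked, and still so for the second after the job is handed in, with the robot touching nothing.
It also fails if it takes over 72 s, if anything falls off the work surface, if the arm or the gripper's body presses on something with over 40 N, if the wrist force passes 120 N, or if a joint passes its speed limit or range.

ROBOT

A 6-joint arm with a two-finger parallel gripper is mounted at the origin on a cart in front of the work surface, level with it; the furniture and walls round the work are solid. World frame = base frame: x ahead of the robot, y to its left, z up, the work surface at z = 0. Lengths are in mm, angles in rad, forces in N, time in s.
With the tool pointing down it reaches from about 325 to 900 mm from the base axis. Payload 6.1 kg.
Tool frame: the origin (TCP) lies between the finger pads; the fingertips stand 25 mm ahead of it and the grasp point (between the pads) lies 6 mm ahead of it; z points along the fingers, y is the line along which they close (so a half turn about z gives the same grasp; the last joint's range is limited). The gripper opens to 85 mm and grips with 20 to 120 N. Pads are 22 mm wide; open, the fingers measure 114 mm over their backs; the gripper's body (76 mm by 85 mm) begins 54 mm behind the grasp point. The pads swing forward as they close: fully open they stand 13 mm farther back than shut.
Start: joints at [-1.377, 0.22, 1.526, -0, 1.395, -0.126], TCP at [196.478, -593.306, 219.8] pointing down, gripper open.
Joint ranges: [-2.98, 2.98], [-0.91, 2.08], [0.09, 2.57], [-1.24, 4.39], [0.2, 2.65], [-2.68, 2.68]. Speed limits (rad/s): [2.57, 2.57, 3.01, 3.14, 3.14, 3.14].

INTERFACE

Orientations are given as a unit quaternion [w, x, y, z].
In Python, from cell import r gives the robot as it stands. Calls block until the motion is done:
- r.move_pose(position, orientation): joint-space move of the TCP to a pose.
- r.move_l(position, max_speed=150, orientation=None, max_force=None): straight line of the TCP; orientation=None keeps the orientation; max_speed is the mean speed in mm/s. With max_force (N) it stops when the force on the tool has changed by that much, and returns True; else False.
- r.movej(angles): joint-space move.
- r.gripper_to(opening): finger opening in mm; the grip force is fixed at half the most; returns when the fingers have stopped.
- r.hold(seconds).
- r.solve_ik(position, orientation): joint angles nearest the present ones, or None.
- r.get_state(): the state.
- r.read_camera(name): name is "side" or "top"; returns a dict with "pixels" (480x640x3 uint8, red, green, blue), "fx", "fy", "cx", "cy" (pixels), "extrinsics" (4x4, takes a point from camera to world coordinates). Camera axes: x right, y up, looking along -z (the intrinsics and any distortion apply to the point x, -y, -z); pixel columns grow to the right and rows downward; lengths in mm; the calibration is good to about 2 mm. A picture is of the moment at which its call begins. There is no depth.
A pose or a line that the arm cannot do raises r.IKError and nothing moves.
- r.hand_in(): hands the job in; it is judged then, once.
The state is a dict: "clock": time; "q": joint angles; "joint_vel": joint speeds; "joint_torque": joint torques, N m; "tcp_pos": TCP position; "tool_rot": TCP orientation; "ft_force": force on the tool from outside, world axes, zero at the start; "ft_torque": the same for the moment, N m; "opening": finger opening in mm; "grasp_force": force on a finger pad.
Only numpy, scipy, OpenCV 4.12 (cv2) and the standard library are available. Lean on these libraries where they do the work, as an engineer would, in place of code of your own. Each camera call takes 0.05 s, during which the arm holds its last target. There are 200 camera calls.

## Working session

There is one attempt and no reset: what is moved stays moved. The work goes in short steps, each a Python script; the robot and the scene stay as the last script left them, time stands still between calls to the robot, and variables do not carry over. Pictures are saved under pics/ and viewed, at most 10 in all, crops included, and the job is handed in when it is done.

```bash
mkdir -p pics; ls
python3 - <<'E'
from cell import r
import cv2,numpy as np
for n in("top","side"):
    c=r.read_camera(n); cv2.imwrite(f"pics/{n}0.png",c["pixels"][:,:,::-1]); np.save(f"pics/{n}0.npy",c,allow_pickle=True)
    print(n,{k:v for k,v in c.items() if k!="pixels"})
s=r.get_state();print(s["clock"],s["tool_rot"],s["opening"])
E
```

```text
cell.py
pics
top {'fx': 450.3945730202906, 'fy': 450.3945730202906, 'cx': 320.39768140398706, 'cy': 236.3606262603669, 'extrinsics': array([[ 1.16252621e-01,  9.73023274e-01, -1.99276284e-01,
         2.97952485e+02],
       [-9.93218098e-01,  1.13530671e-01, -2.50718363e-02,
        -2.38658771e+01],
       [-1.77151008e-03,  2.00839478e-01,  9.79622563e-01,
         1.09633632e+03],
       [ 0.00000000e+00,  0.00000000e+00,  0.00000000e+00,
         1.00000000e+00]])}
side {'fx': 510.46592218950144, 'fy': 510.46592218950144, 'cx': 318.6162757682971, 'cy': 241.89684088166373, 'extrinsics': array([[-8.15148629e-01,  3.39760516e-01, -4.69143373e-01,
        -8.30332274e+01],
       [-5.78678291e-01, -4.41619237e-01,  6.85641222e-01,
         8.78295951e+02],
       [ 2.57710776e-02,  8.30382587e-01,  5.56597350e-01,
         7.85577877e+02],
       [ 0.00000000e+00,  0.00000000e+00,  0.00000000e+00,
         1.00000000e+00]])}
0.1 [-8.95239103e-04  9.87241640e-01  1.59226696e-01 -4.97028839e-05] 85.14286526694524
```

View pics/top0.png

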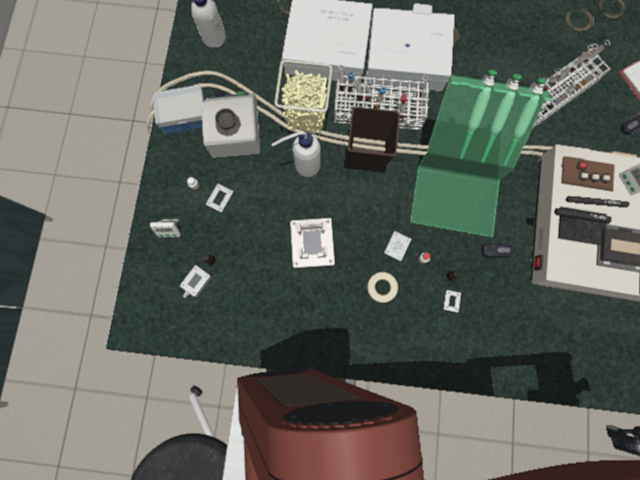

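View pics/side0.png

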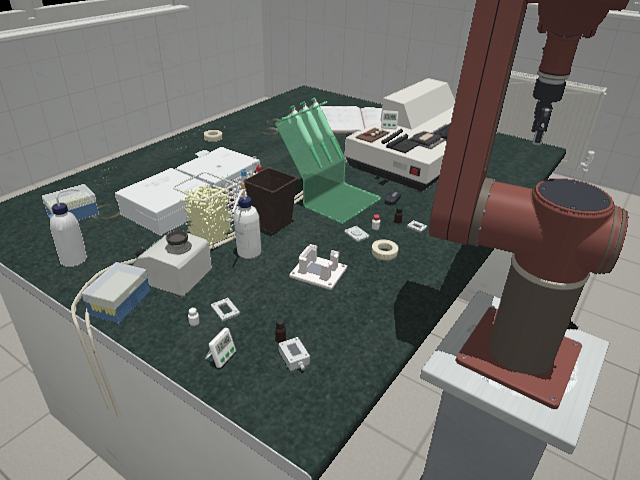

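```bash
cat > h.py <<'E'
import numpy as np, cv2
def ray(c,px):
    px=np.atleast_2d(np.asarray(px,float)); E=c["extrinsics"]
    d=np.c_[(px[:,0]-c["cx"])/c["fx"],-(px[:,1]-c["cy"])/c["fy"],-np.ones(len(px))]
    return E[:3,3],d@E[:3,:3].T
def onz(c,px,z):
    o,d=ray(c,px); return o+d*((z-o[2])/d[:,2])[:,None]
def proj(c,P):
    E=c["extrinsics"]; p=(np.atleast_2d(P)-E[:3,3])@E[:3,:3]
    return np.c_[c["cx"]-c["fx"]*p[:,0]/p[:,2], c["cy"]+c["fy"]*p[:,1]/p[:,2]]
def crop(c,x,y,w=32,h=32,s=8):
    return cv2.resize(c["pixels"][y-h:y+h,x-w:x+w,::-1],None,fx=s,fy=s,interpolation=cv2.INTER_NEAREST)
E
python3 - <<'E'
import numpy as np,cv2
from h import *
t=np.load("pics/top0.npy",allow_pickle=True).item();s=np.load("pics/side0.npy",allow_pickle=True).item()
T=[crop(t,x,y,25,25,5) for x,y in((195,280),(219,197),(312,243),(398,246))]
S=[crop(s,x,y,25,25,5) for x,y in((294,353),(225,309),(319,265),(357,234))]
cv2.imwrite("pics/mos.png",cv2.resize(np.vstack([np.hstack(T),np.hstack(S)])[:, :],(800,400),interpolation=cv2.INTER_NEAREST))
for n,p in dict(body=(195,280),sp=(219,197),nest=(312,243),cov=(398,246)).items(): print(n,onz(t,p,10)[0].round(0))
for n,p in dict(body=(294,353),sp=(225,309),nest=(319,265),cov=(357,234)).items(): print(n,onz(s,p,10)[0].round(0))
E
```

```text
body [377. 292.  10.]
sp [590. 268.  10.]
nest [500.  22.  10.]
cov [ 517. -188.   10.]
body [373. 289.  10.]
sp [581. 275.  10.]
nest [508.   9.  10.]
cov [ 508. -175.   10.]
```

View pics/mos.png

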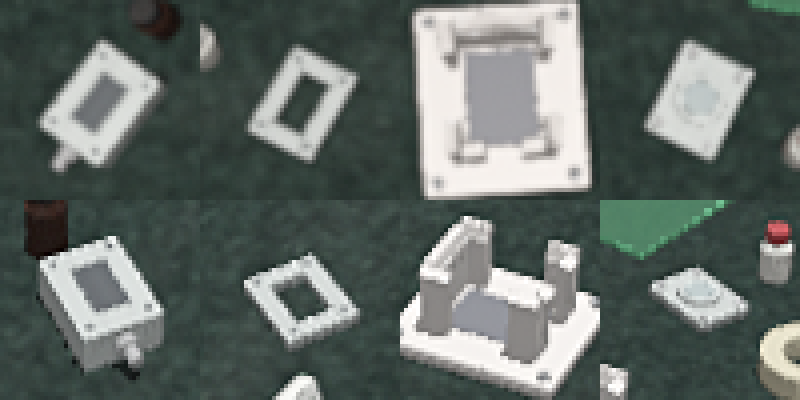

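```bash
cat >> h.py <<'E'
def rect(c,x,y,z,lo,w=32,k=6,show=False):
    "minAreaRect in world mm (plane z) of the bright blob nearest pixel x,y"
    g=cv2.cvtColor(c["pixels"],cv2.COLOR_RGB2GRAY)
    x0,y0=int(x)-w,int(y)-w; p=cv2.resize(g[y0:y0+2*w,x0:x0+2*w],None,fx=k,fy=k,interpolation=cv2.INTER_CUBIC)
    cs,_=cv2.findContours(cv2.morphologyEx((p>lo).astype(np.uint8),cv2.MORPH_OPEN,np.ones((2*k,2*k))),cv2.RETR_EXTERNAL,cv2.CHAIN_APPROX_NONE)
    ct=max(cs,key=lambda a:cv2.pointPolygonTest(a,(float(w*k),float(w*k)),True)+ (0.001*cv2.contourArea(a)))
    px=(ct[:,0]+.5)/k-.5+[x0,y0]
    P=onz(c,px,z)[:,:2]; (cx,cy),(a,b),_=r_=cv2.minAreaRect(P.astype(np.float32))
    B=cv2.boxPoints(r_); e=[B[1]-B[0],B[2]-B[1]]; L=max(e,key=np.linalg.norm)
    return np.array([cx,cy]),max(a,b),min(a,b),np.degrees(np.arctan2(L[1],L[0]))%180
E
python3 - <<'E'
import numpy as np
from h import *
t=np.load("pics/top0.npy",allow_pickle=True).item();s=np.load("pics/side0.npy",allow_pickle=True).item()
def show(n,c,x,y,z,los):
    for lo in los:
        o=rect(c,x,y,z,lo); print(n,lo,o[0].round(1),*np.round(o[1:],1))
g=lambda c,pts:[int(c["pixels"][y,x].mean()) for x,y in pts]
print(g(t,[(219,183),(190,283),(398,235),(300,225),(312,243),(270,200)]),g(s,[(294,340),(280,350),(237,300),(319,280),(250,250)]))
show("body T",t,195,280,24,(110,140,170)); show("body S",s,294,349,24,(110,140,170,190,205))
show("sp T",t,219,197,8,(110,140,170)); show("sp S",s,225,309,8,(110,140,170,190))
show("cov T",t,398,246,8,(110,140,170)); show("cov S",s,357,233,8,(110,140,170,190))
show("nest T",t,312,243,10,(110,140,170)); show("nest S",s,319,268,10,(110,140,170,))
show("sm T",t,453,300,8,(110,140)); show("sm S",s,417,226,8,(110,140))
E
```

```text
[83, 108, 216, 177, 159, 52] [222, 110, 67, 248, 142]
body T 110 [368.2 292. ] 77.9 48.7 151.7
body T 140 [368.3 292. ] 76.2 46.7 151.7
body T 170 [371.7 290.3] 67.1 44.9 151.5
body S 110 [362.7 297.6] 87.0 49.8 147.1
body S 140 [371.1 291.9] 62.8 45.3 151.6
body S 170 [371.3 291.8] 61.2 44.5 151.6
body S 190 [371.6 291.6] 60.1 43.8 151.6
body S 205 [371.7 291.5] 59.0 43.4 152.1
sp T 110 [588.9 268.1] 63.8 48.3 159.8
sp T 140 [588.9 268.1] 62.2 46.7 160.0
sp T 170 [588.9 268. ] 60.3 44.7 159.9
sp S 110 [584.2 271.9] 67.5 46.5 159.6
sp S 140 [585.  271.5] 64.2 45.3 159.8
sp S 170 [585.3 271.4] 62.3 44.3 159.9
sp S 190 [597.1 280.1] 61.1 26.9 127.3
cov T 110 [ 518.2 -186.8] 64.0 47.8 160.1
cov T 140 [ 518.1 -186.8] 62.5 46.4 160.3
cov T 170 [ 518.1 -186.9] 60.7 44.7 160.6
cov S 110 [ 513.5 -182.1] 69.7 50.1 160.3
cov S 140 [ 514.2 -182.7] 65.7 47.7 160.9
cov S 170 [ 514.6 -183. ] 62.9 45.7 160.5
cov S 190 [ 514.4 -184. ] 60.6 43.5 163.6
nest T 110 [502.   22.6] 120.8 104.5 10.7
nest T 140 [501.9  22.7] 119.3 103.1 10.7
nest T 170 [501.8  22.6] 117.8 101.9 10.6
nest S 110 [507.4   7.7] 158.2 133.5 100.8
nest S 140 [496.9  27.6] 118.5 107.9 10.3
nest S 170 [508.7  -8.1] 49.2 31.8 8.6
sm T 110 [ 399.4 -327.6] 49.9 38.3 175.4
sm T 140 [ 399.3 -327.6] 48.4 36.8 175.6
sm S 110 [ 395.5 -323.2] 51.0 44.3 176.4
sm S 140 [ 395.8 -324. ] 49.2 40.9 176.0
```

```bash
cat >> h.py <<'E'
def q(deg):
    a=np.radians(deg)/2; return [0,np.cos(a),np.sin(a),0]
def st(r,tag=""):
    s=r.get_state(); print(tag,"t%.1f"%s["clock"],s["tcp_pos"].round(1) if hasattr(s["tcp_pos"],"round") else s["tcp_pos"],"open %.1f"%s["opening"],"g",np.round(s["grasp_force"],1),"F",np.round(s["ft_force"],1)); return s
E
python3 - <<'E'
from cell import r
from h import *
Q=q(-28.4)
print(r.solve_ik([373.2,290.1,220],Q), r.solve_ik([500,24.5,120],q(10.7)))
r.move_pose([373.2,290.1,220],Q); st(r)
r.gripper_to(62); st(r)
print(r.move_l([373.2,290.1,60],200), r.move_l([373.2,290.1,27],60,max_force=8)); st(r)
r.gripper_to(40); st(r,"grip")
r.move_l([373.2,290.1,130],150); st(r,"lift")
E
```

```text
[ 4.93706691e-01 -1.52504893e-01  1.90881089e+00 -4.44089210e-16
  1.38528666e+00  2.56017653e+00] [-1.08703170e-01  1.94827473e-02  1.94239774e+00 -4.44089210e-16
  1.17971217e+00  1.27534293e+00]
 t3.2 [373.6 289.8 220. ] open 85.4 g 0.0 F [0.1 0.2 0.1]
 t3.6 [373.3 290.  220. ] open 62.0 g 0.0 F [-0.4 -1.  -0.3]
False False
 t5.3 [373.1 290.1  26.8] open 61.9 g 0.0 F [-0.1  0.1  0. ]
grip t5.6 [373.4 290.2  27.3] open 40.0 g 0.0 F [0.  0.4 0.1]
lift t6.4 [372.6 289.8 129.1] open 40.3 g 0.0 F [ 0.9 -0.6  1. ]
```

Run:
```python
from cell import r
from h import *
t=r.read_camera("top");s=r.read_camera("side");st(r)
np.save("pics/top1.npy",t,allow_pickle=True);np.save("pics/side1.npy",s,allow_pickle=True)
cv2.imwrite("pics/m1.png",np.hstack([crop(t,195,270,40,50,5),crop(s,290,320,40,50,5)]))
```

```text
t6.5 [372.2 289.6 128.6] open 40.0 g 0.0 F [ 0.4 -1.1  0. ]
```

View pics/m1.png

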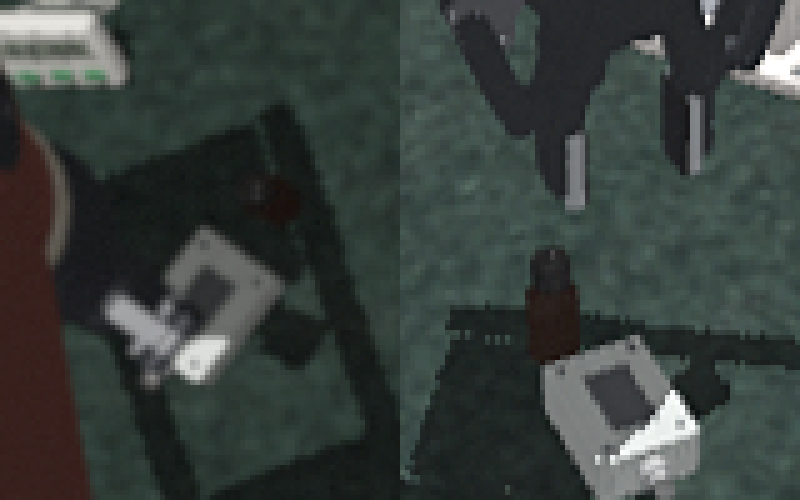

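Run:
```python
from h import *
t=np.load("pics/top1.npy",allow_pickle=True).item();s=np.load("pics/side1.npy",allow_pickle=True).item()
a=np.radians(-28.4);y=np.array([np.sin(a),-np.cos(a),0])
c=np.array([372.2,289.6,128.6-23])
for sg in(-1,1):
    P=c+sg*20*y
    print(P.round(0),"side crop",((proj(s,P)-[250,270])*5+[400,0]).round(),"top crop",((proj(t,P)-[155,220])*5).round())
for n,cam,x,yy in(("S",s,294,349),):
    print(rect(cam,x,yy,24,120),rect(cam,x,yy,24,150))
```

```text
[382. 307. 106.] side crop [[573. 259.]] top crop [[109. 263.]]
[363. 272. 106.] side crop [[667. 230.]] top crop [[180. 315.]]
(array([364.83441162, 299.07223511]), 77.56007385253906, 52.52643585205078, np.float32(151.86702)) (array([345.49862671, 296.40606689]), 42.24429702758789, 22.206045150756836, np.float32(93.50494))
```

Run:
```python
from cell import r
from h import *
r.gripper_to(62)
r.move_l([373.2,290.1,34],200); s=st(r)
print(r.move_l([373.2,290.1,4],30,max_force=5)); s=st(r,"touch")
t=r.read_camera("top");s=r.read_camera("side")
np.save("pics/top2.npy",t,allow_pickle=True);np.save("pics/side2.npy",s,allow_pickle=True)
cv2.imwrite("pics/m2.png",np.hstack([crop(t,195,270,40,50,5),crop(s,290,330,40,50,5)]))
```

```text
t7.5 [373.6 290.3  34.6] open 62.1 g 0.0 F [0.7 0.6 0.5]
False
touch t8.7 [373.4 290.2   4.2] open 62.0 g 0.0 F [-0.1  0.3  0.4]
```

View pics/m2.png

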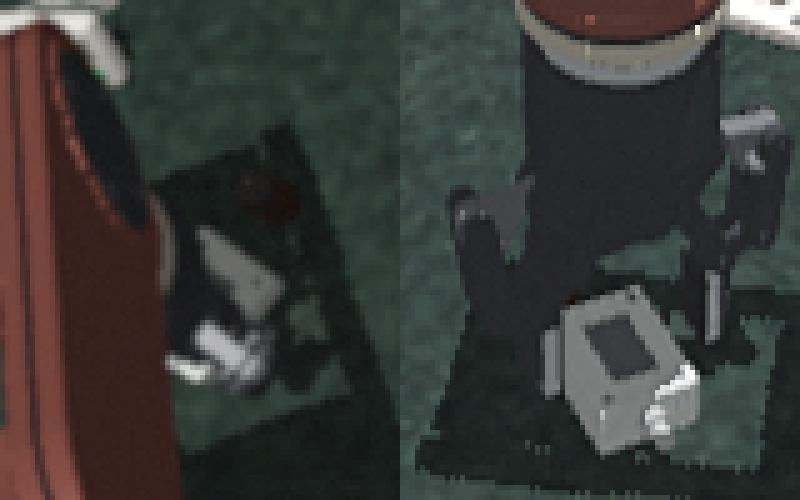

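Run:
```python
from cell import r
from h import *
print(r.move_l([373.2,290.1,-24],30,max_force=4)); s=st(r,"touch"); z=s["tcp_pos"][2]
r.move_l([373.2,290.1,z+6],60)
r.gripper_to(40); st(r,"grip")
```

```text
True
touch t9.5 [373.  290.  -17.1] open 62.0 g 4.1 F [-2.3 -1.2  8.4]
grip t10.0 [373.4 290.2 -11. ] open 42.7 g 62.2 F [ 1.2 -0.6  2.7]
```

Run:
```python
from cell import r
from h import *
s=np.load("pics/side2.npy",allow_pickle=True).item()
a=np.radians(-28.4);y=np.array([np.sin(a),-np.cos(a),0]);c=np.array([373.4,290.2,0])
for sg in(-1,1):
  for z in(0,10,20): print(sg,z,proj(s,c+sg*31*y+[0,0,z]).round(1))
r.move_l([373.4,290.2,80],120); st(r,"lift")
r.move_l([500,24.5,80],220,orientation=q(10.6)); r.hold(.2); st(r,"over")
t=r.read_camera("top");s=r.read_camera("side")
np.save("pics/top3.npy",t,allow_pickle=True);np.save("pics/side3.npy",s,allow_pickle=True)
cv2.imwrite("pics/m3.png",np.hstack([crop(t,312,240,40,50,5),crop(s,325,245,40,50,5)]))
```

```text
-1 0 [[279.6 361.6]]
-1 10 [[279.5 358.2]]
-1 20 [[279.4 354.7]]
1 0 [[307.  352.2]]
1 10 [[307.1 348.8]]
1 20 [[307.2 345.4]]
lift t10.9 [372.7 289.8  79.2] open 43.1 g 61.7 F [-1.1  0.5 -1.1]
over t12.6 [499.8  25.1  80. ] open 42.7 g 61.8 F [ 0.5  0.4 -0.3]
```

View pics/m3.png

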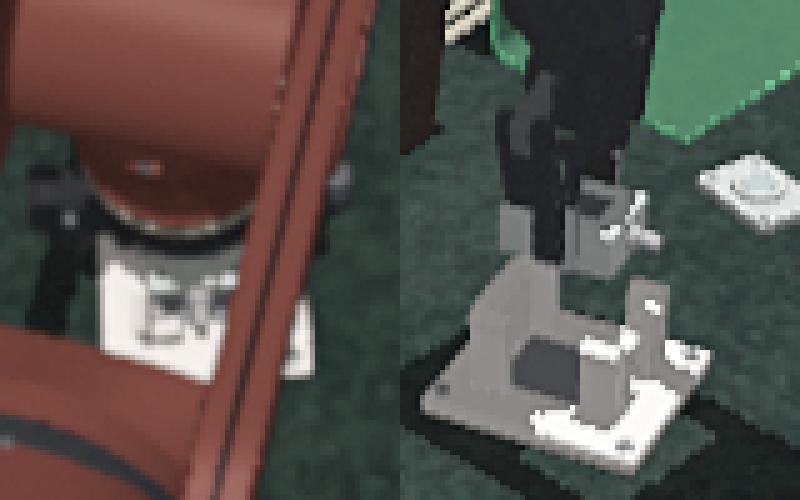

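Run:
```python
from h import *
s=np.load("pics/side3.npy",allow_pickle=True).item()
a=np.radians(10.6);R=np.array([[np.cos(a),-np.sin(a),0],[np.sin(a),np.cos(a),0],[0,0,1]])
cr=lambda P:((proj(s,P)-[285,195])*5+[400,0]).round().tolist()
f=np.array([[-30,22,0],[-30,-22,0],[-30,22,24],[-30,-22,24],[-46,0,13],[30,22,0]])
for z in(61,76,91): print(z,cr(f@R.T+[499.8,25.1,z]))
n=np.array([[-58,50,10],[-58,-50,10],[58,50,10],[58,-50,10],[-40,32,56],[-40,-32,56],[40,32,56]])
print("nest",cr(n@R.T+[500,24.5,0]))
```

```text
61 [[605.0, 328.0], [641.0, 282.0], [607.0, 288.0], [643.0, 242.0], [655.0, 292.0], [494.0, 296.0]]
76 [[606.0, 303.0], [643.0, 257.0], [608.0, 262.0], [645.0, 216.0], [656.0, 266.0], [494.0, 271.0]]
91 [[607.0, 277.0], [644.0, 232.0], [609.0, 236.0], [646.0, 191.0], [657.0, 240.0], [494.0, 245.0]]
nest [[631.0, 459.0], [709.0, 349.0], [418.0, 393.0], [506.0, 290.0], [616.0, 352.0], [668.0, 284.0], [467.0, 309.0]]
```

```bash
cat >> h.py <<'E'
A=np.radians(10.6); NX=np.array([np.cos(A),np.sin(A),0]); NY=np.array([-np.sin(A),np.cos(A),0])
def probe(r,p,u,reach=6,f=4):
    "touch both ways along u at p; return centred p and the two travels"
    p=np.array(p,float); d=[]
    for sg in(1,-1):
        r.move_l(p,80); hit=r.move_l(p+sg*reach*u,12,max_force=f)
        d.append((sg*float((np.array(r.get_state()["tcp_pos"])-p)@u),hit))
    a,b=d; m=(a[0]-b[0])/2 if a[1] and b[1] else 0.
    print("probe",np.round([a[0],b[0]],1),a[1],b[1],"shift %.1f"%m)
    p=p+m*u; r.move_l(p,60); return p,a,b
E
python3 - <<'E'
from cell import r
from h import *
p=np.array([499.5,25.,80])
r.move_l([p[0],p[1],50],100)
hit=r.move_l([p[0],p[1],40],25,max_force=6); st(r,hit)
if not hit:
    p[2]=40; p,_,_=probe(r,p,NX); p,_,_=probe(r,p,NY); st(r)
E
```

```text
False t13.7 [499.4  25.   39.9] open 43.1 g 61.7 F [-0.4 -0.2 -0.8]
probe [3.9 2.3] True True shift 0.8
probe [2.  4.4] True True shift -1.2
 t16.8 [500.3  24.1  39.8] open 42.7 g 62.0 F [-0.1  0.1 -1.4]
```

Run:
```python
from cell import r
from h import *
p=np.array([499.5,25.,0])+.8*NX-1.2*NY
print(r.move_l([p[0],p[1],4],60,max_force=8)); st(r)
print(r.move_l([p[0],p[1],-5],15,max_force=5)); s=st(r,"floor")
z=s["tcp_pos"][2]
if z<1:
    r.gripper_to(54); st(r,"open")
    r.move_l([p[0],p[1],110],200); st(r)
```

```text
False
 t17.5 [500.6  24.    3.9] open 42.7 g 62.0 F [ 0.1  1.  -0.9]
True
floor t18.0 [500.9  23.9  -0.9] open 43.2 g 62.7 F [-2.4 -0.6  7. ]
open t18.2 [499.7  24.   -2. ] open 54.2 g 0.0 F [-0.2  0.4 -0.3]
 t18.9 [499.8  24.  109. ] open 54.0 g 0.0 F [-0.3  0.3 -0.7]
```

```bash
cat >> h.py <<'E'
def pick(r,x,y,deg,ztouch):
    r.move_l([x,y,100],260,orientation=q(deg)); r.gripper_to(60)
    r.move_l([x,y,ztouch+14],220)
    hit=r.move_l([x,y,ztouch-8],25,max_force=3); s=st(r,("touch",hit)); z=s["tcp_pos"][2]
    r.move_l([x,y,z+4.8],60); r.gripper_to(38); s=st(r,"grip")
    return s
E
python3 - <<'E'
from cell import r
from h import *
t=np.load("pics/top0.npy",allow_pickle=True).item()
print("bottle",onz(t,[308,174],0))
pick(r,587.1,269.8,-20.1,-17)
r.move_l([587.1,269.8,20],60); r.hold(.1); st(r,"lift")
s=r.read_camera("side");np.save("pics/side4.npy",s,allow_pickle=True)
cv2.imwrite("pics/m4.png",crop(s,228,300,40,40,7))
E
```

```text
bottle [[678.99872646  54.61358011   0.        ]]
('touch', True) t21.6 [587.3 269.9 -16.5] open 60.1 g 2.8 F [-0.6 -0.7  5.6]
grip t22.1 [587.3 269.9 -11.5] open 41.8 g 61.0 F [-0.1 -0.1  2.7]
lift t22.9 [586.7 269.7  19.5] open 41.9 g 60.7 F [ 0.9  0.4 -1.3]
```

View pics/m4.png

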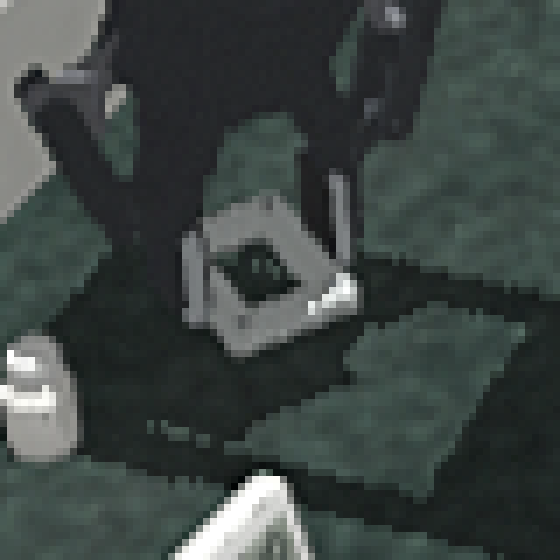

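```bash
cat >> h.py <<'E'
def place(r,p,zg,zbot):
    "zg: TCP z at which part stood on bench; zbot: resting height in the nest"
    p=np.array([p[0],p[1],0.]); off=zg
    s=r.get_state()["tcp_pos"]; r.move_l([s[0],s[1],95],150)
    r.move_l([p[0],p[1],95],250,orientation=q(10.6)); r.hold(.1)
    r.move_l([p[0],p[1],off+60],100)
    hit=r.move_l([p[0],p[1],off+51],25,max_force=5); st(r,("flare",hit))
    if hit: return False
    p[2]=off+51; p,a,b=probe(r,p,NX,f=3); p,a2,b2=probe(r,p,NY,f=3)
    if not(a[1] and b[1] and a2[1] and b2[1]): return False
    hit=r.move_l([p[0],p[1],off+zbot+4],50,max_force=6); st(r,("down",hit))
    if hit: return False
    hit=r.move_l([p[0],p[1],off+zbot-4],15,max_force=4); s=st(r,("seat",hit)); z=s["tcp_pos"][2]
    if abs(z-(off+zbot))>2.5: print("unexpected seat height",z,off+zbot); return False
    r.gripper_to(54); r.move_l([p[0],p[1],100],200); st(r,"clear"); return True
E
python3 - <<'E'
from cell import r
from h import *
print(place(r,[500.5,24.0],-11.5,34))
E
```

```text
('flare', False) t26.0 [500.4  24.   39.4] open 41.7 g 60.7 F [-0.3 -0.2  0.1]
probe [2.  4.1] True True shift -1.0
probe [3.2 3.3] True True shift -0.0
('down', False) t29.4 [498.8  23.8  25.7] open 41.9 g 61.1 F [-0.1  0.2 -0. ]
('seat', True) t29.8 [499.9  23.7  22.5] open 41.5 g 61.7 F [-0.7  0.7  4.2]
clear t30.6 [499.2  23.8  99.5] open 54.2 g 0.0 F [ 0.1  0.  -0.6]
True
```

Run:
```python
from cell import r
from h import *
s=pick(r,516.3,-184.9,-19.6,-17)
if s["grasp_force"]>40 and s["opening"]>39:
    zg=s["tcp_pos"][2]; r.move_l([516.3,-184.9,20],60)
    print(place(r,[500,23.9],zg,42))
t=r.read_camera("top");s=r.read_camera("side")
cv2.imwrite("pics/m5.png",np.hstack([crop(t,312,240,40,50,5),crop(s,325,260,40,50,5)]))
```

```text
('touch', True) t33.0 [ 516.4 -185.   -16.6] open 59.7 g 3.1 F [0.1 0.9 5.5]
grip t33.6 [ 516.5 -185.   -11.5] open 42.2 g 61.2 F [-0.2 -0.7  2.9]
('flare', False) t37.1 [499.9  23.9  39.4] open 41.7 g 60.8 F [ 0.6  0.5 -0.8]
probe [2.6 3.5] True True shift -0.5
probe [3.2 3.2] True True shift -0.0
('down', False) t40.4 [498.8  23.8  33.7] open 41.6 g 61.2 F [-0.5  0.5 -1.1]
('seat', True) t40.8 [499.8  23.7  30.5] open 41.8 g 61.8 F [-0.1 -0.   4.8]
clear t41.6 [499.8  23.8 100.3] open 54.2 g 0.0 F [-0.3 -0.   0.1]
True
```

View pics/m5.png

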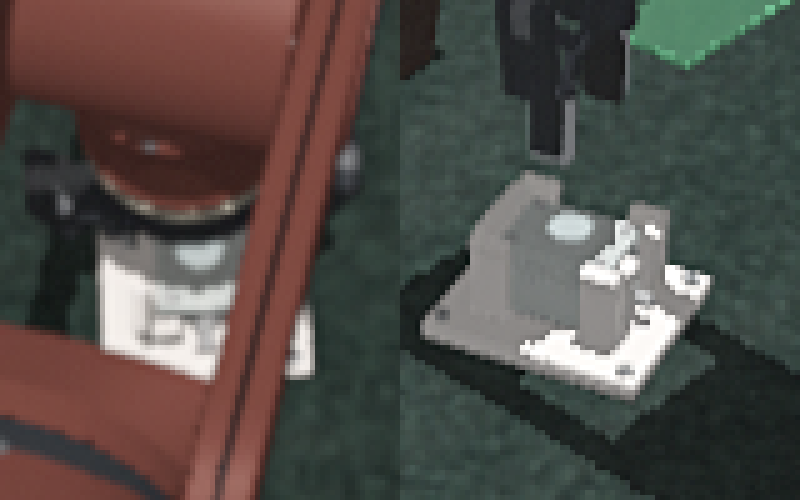

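The picture shows the stack seated flat in the nest: window up at about (570,225), port through the slot at about (640,300), gripper clear. I'm handing it in.

Run:
```python
from cell import r
r.hold(.3); print(r.hand_in())
```

```text
the job is handed in; nothing more can be done
None
```

The flow cell is assembled in the nest and handed in at about 42 s: body with its port through the slot, then spacer, then cover window up. Each part seated at its expected height, and I moved nothing else that I know of, though I took no final picture of the whole bench.

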